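# Hold a finish sample in the light gauge

### The job

Check the finish sample: take the tallest of the three clear slabs in the wooden slot rack by its two narrow frosted sides only, never letting the fingers touch its clear polished faces, and draw it straight up out of its slot. Carry it upright to the light gauge and hold it still in the air there, square across the beam and about midway between lamp and sensor, with the beam passing through the ring etched on the slab. Finish while still holding it there; don't bump the gauge, and leave the other slabs and everything else on the bench as they are.

Things in the scene. Friction and masses are not known exactly. Their poses are not given: they have to be found in the camera images.
- tall_sample: tallest of three clear slabs in the rack: 100 mm tall, 12 thick, 40 wide, about 60 g. Origin: centre of underside, 6 mm above the bench in its slot; z up, x normal to the broad polished faces, y across the width. Grip the frosted narrow sides at y = +-20 mm (12 mm wide, full height, 4 mm margins). Broad faces are clear from 30 mm up to the top: fingers off. Lowest 30 mm: frosted foot, in the slot
- tall_sample_ring (a point): centre of the ring etched on both clear faces of the tall slab, 24 mm across, on the slab's middle line 50 mm above its underside (50 mm below its top), in the middle of its thickness; axes as the slab's
- short_sample_1: one of the two shorter clear slabs in the rack, 80 mm tall, else the same as the tall one; stays in its slot
- short_sample_2: the other shorter clear slab, 80 mm tall; stays in its slot
- rack: fixed wooden rack, 132 x 76 x 36 mm on a foot plate 144 x 88 x 5 mm, with three open-topped slots 30 mm deep, 38 mm apart along its x, each 14 mm in x and 43 mm in y (1 mm play a side for the slabs in x, 1.5 in y). Slabs stand with broad faces looking along its x, narrow sides along its y; which slab is in which slot varies. Origin: centre of underside, z up
- gauge: fixed light gauge: base plate 90 x 250 x 14 mm, grey finned lamp head at +y, grey sensor head with small dark display at -y, both 125 mm high, up to 60 mm wide in x. Between their 32 mm barrels a free gap of 110 mm (y = -55 to 55 mm) crossed by a level beam of light, 8 mm thick, along its y, 100 mm above the bench; nothing there carries a slab. Origin: centre of underside, z up
- beam_mid (a point): point on the beam midway between lamp and sensor barrels, 100 mm above the bench at the gauge's x = y = 0; its axes are the gauge's, the beam runs along y
- binder_clip: bystander: black binder clip, 60 x 32 x 17 mm, lying
- tape_black: bystander: roll of black tape, 58 mm across, 19 mm high, lying flat between rack and gauge
- cork_block: bystander: cork sanding block, 55 x 86 x 32 mm
- try_square: bystander: try square, 110 x 180 x 14 mm, lying
- neck_block_1: bystander: drilled wooden block, 66 x 42 x 36 mm
Not all that is in view belongs to the job. Leave any red or yellow look-alike of the tall_sample alone.

How it is judged:
By the outcome, as a careful person would: the job done as asked, in the order asked, and still so for the second after the job is handed in, while the arm keeps its last pose, push and grip.
It also fails if it takes over 42 s, if anything falls off the work surface, if the arm or the gripper's body presses on something with over 40 N, if the wrist force passes 120 N, or if a joint passes its speed limit or range.

### The arm

A 6-joint arm with a two-finger parallel gripper is mounted at the origin on a cart in front of the work surface, level with it; the furniture and walls round the work are solid. World frame = base frame: x ahead of the robot, y to its left, z up, the work surface at z = 0. Lengths are in m, angles in rad, forces in N, time in s.
With the tool pointing down it reaches from about 0.225 to 0.725 m from the base axis. Payload 3.1 kg.
Tool frame: the origin (TCP) lies at the very end of the fingers, on their centre line; the grasp point (between the pads) lies robot.tcp_to_grasp behind it (robot.tcp_to_grasp is the distance from the TCP to the grasp point, in m); z points along the fingers, y is the line along which they close (so a half turn about z gives the same grasp; the last joint's range is limited). The gripper opens to 85 mm and grips with 20 to 120 N. Pads are 22 mm wide; open, the fingers measure 114 mm over their backs; the gripper's body (76 mm by 85 mm) begins 54 mm behind the grasp point. The pads swing forward as they close: fully open they stand 13 mm farther back than shut.
Start: joints at [1.16, 0.048, 0.099, 1.622, 0, 1.443], TCP at [0.147, 0.504, 0.231] pointing down, gripper open.
Joint ranges: [-2.91, 2.91], [-0.99, 1.94], [-1.21, 1.42], [-2.12, 2.29], [-1.49, 1.47], [-3.14, 3.14]. Speed limits (rad/s): [2.79, 2.79, 3.14, 3.14, 3.14, 3.14].

### API

Orientations are given as [roll, pitch, yaw] about the fixed x, y, z axes, in that order (R = Rz(yaw) Ry(pitch) Rx(roll)).
In Python, from bench import sensors, viewer, workorder, robot gives the robot as it stands. The module is installed in compiled form; this text tells all that it offers.
- The arm moves only by the tool arm_command, never from a script. Its argument "deltas" is a list of rows, each an object of numbers: "dx", "dy", "dz": the shift along the tool's x, y, z in mm; "turn": the turn about the tool's z in degrees. In form: [{"dx": .., "dy": .., "dz": .., "turn": ..}, ...]. A call has 1 to 10 rows; each row shifts and turns the commanded pose from where the row before left it, along the tool's axes as they then stand; what a row does not reach is not made up. A row lasts 1/10 s, in which the tool goes at most 50 mm and 8.59 degrees, less where a joint would pass 70% of its speed; a pose out of reach is approached as far as the arm can. A call is refused whole if a number of a shift passes 50 or a number of a turn 8.59, either way. A call with a gripper value outside its range is refused whole. "gripper" is the opening, from 0 (shut) to 1 (fully open), set as the call begins (left out, the last holds). The fingers move at their own pace and stop on an object; "squeeze" is the grip in N (left out, the last holds). Time passes only in rows, so rows that do not move let the fingers close. It gives the time, the measured TCP pose, the force, the opening and the grip force at its end, in the units of the state.
- sensors.observe(): the state, without advancing time (a new reading comes with each control period).
- viewer.capture(name): name is "scene" or "side" or "wrist"; returns a dict with "frame" (400x640x3 uint8, blue, green, red), "camera_matrix" (3x3 intrinsics, pixels), "dist_coeffs" ([k1, k2, p1, p2, k3] as OpenCV has them; the pictures are not rectified), "view" (4x4, takes a point from world to camera coordinates). Camera axes: x right, y down, z forward; pixel columns grow to the right and rows downward; lengths in m; the calibration is good to about 2 mm. A picture is of the moment at which its call begins. There is no depth.
- workorder.job_done(): hands the job in; it is judged then, once.
Trained networks look in a picture, given as the dict that the camera call returned (one of the last four; its "shot" number tells which), for a name from the list of things; names that differ only in an ending like _2 or _b are one class to them, and where a whole thing is asked for, a point or a joint stands for the part that bears it (a point fixed in the world has none). Each returns a list of dicts, best first, with "confidence" (0 to 1); they miss things now and then, are a little off and sometimes report something else, mostly with a low value. They report only what shows in the picture. A call takes as long as a camera call. They do not tell look-alikes from the thing itself.
- viewer.silhouettes(picture, query): "pixels" (400x640 bool, what is visible of it) and "bbox" ([left, top, right, bottom] in pixels, round what is visible of it).
- viewer.mark_of(picture, query): "uv" ([column, row] in pixels: a listed point, or the origin of a listed thing).
The state is a dict: "clock": time; "joint_positions": joint angles; "qd": joint speeds; "joint_torque": joint torques, N m; "ee_pos": TCP position; "tool_rot": TCP orientation; "ft_force": force on the tool from outside, world axes, zero at the start; "moment": the same for the moment, N m; "grip_width": finger opening in m; "grip_force": force on a finger pad.
Only numpy, scipy, OpenCV 4.12 (cv2) and the standard library are available. Lean on these libraries where they do the work, as an engineer would, in place of code of your own. Each camera call takes 0.05 s, during which the arm holds its last target. There are 200 camera calls.

## Working session

There is one attempt and no reset: what is moved stays moved. The work goes in short steps, Python scripts to look and compute and a tool call to move; the robot and the scene stay as the last step left them, time stands still between calls to the robot, and variables do not carry over. Pictures are saved under pics/ and viewed, at most 10 in all, crops included, and the job is handed in when it is done.

Besides the shell and the picture viewer there is one more tool, called after "Call:" by a JSON object that holds its "op" and its "data", one argument or row to a line. arm_command: Moves the arm, as the interface text tells. Its arguments: {"type":"object","properties":{"deltas":{"type":"array","items":{"type":"object","properties":{"dx":{"type":"number"},"dy":{"type":"number"},"dz":{"type":"number"},"turn":{"type":"number"}}}},"gripper":{"type":"number"},"squeeze":{"type":"number"}},"required":["deltas"]}

```bash
mkdir -p pics; cat > h.py <<'E'
import numpy as np, cv2
from bench import sensors, viewer, workorder, robot
def ray(p,uv):
    K=np.array(p["camera_matrix"]);d=np.array(p["dist_coeffs"]);V=np.array(p["view"])
    n=cv2.undistortPoints(np.array([[uv]],float),K,d)[0,0]
    R=V[:3,:3];c=-R.T@V[:3,3];r=R.T@np.array([n[0],n[1],1]);return c,r/np.linalg.norm(r)
def onz(p,uv,z):
    c,r=ray(p,uv);return c+r*(z-c[2])/r[2]
def proj(p,X):
    V=np.array(p["view"]);return cv2.projectPoints(np.array(X,float).reshape(-1,1,3),cv2.Rodrigues(V[:3,:3])[0],V[:3,3],np.array(p["camera_matrix"]),np.array(p["dist_coeffs"]))[0][:,0]
def tri(rs):
    A=sum(np.eye(3)-np.outer(r,r) for c,r in rs);b=sum((np.eye(3)-np.outer(r,r))@c for c,r in rs);return np.linalg.solve(A,b)
E
cat > a.py <<'E'
from h import *
np.set_printoptions(precision=4,suppress=True)
print(robot.tcp_to_grasp, sensors.observe())
P={n:viewer.capture(n) for n in("scene","side","wrist")}
cv2.imwrite("pics/s0.png",P["scene"]["frame"]);cv2.imwrite("pics/d0.png",P["side"]["frame"])
cv2.imwrite("pics/w0.png",P["wrist"]["frame"])
for q in("tall_sample","tall_sample_ring","short_sample_1","rack","gauge","beam_mid"):
    for n in P:
        for m in viewer.mark_of(P[n],q)[:3]: print(q,n,"mark",np.round(m["uv"],1),round(m["confidence"],2))
        for m in viewer.silhouettes(P[n],q)[:3]: print(q,n,"box",m["bbox"],round(m["confidence"],2))
E
python3 a.py
```

```text
0.0187 {'clock': 0.0, 'joint_positions': array([ 1.1602,  0.0487,  0.0976,  1.622 , -0.    ,  1.443 ]), 'qd': array([-0.0009, -0.0014,  0.0002,  0.0019, -0.0004, -0.0006]), 'joint_torque': array([ -0.0016, -33.8785,  32.0013,   0.0205,  -0.0002,  -0.    ]), 'ee_pos': array([0.1463, 0.5036, 0.2301]), 'tool_rot': array([-3.1392, -0.0003,  2.8588]), 'ft_force': array([-0.0739, -0.446 ,  0.0753]), 'moment': array([-0.0006,  0.039 ,  0.0304]), 'grip_force': 0.0, 'grip_width': 0.08561062702735313}
tall_sample scene mark [335.5 272.3] 0.83
tall_sample scene mark [386.4 298. ] 0.83
tall_sample scene mark [358.9 257.9] 0.74
tall_sample scene box [330.8, 241.6, 343.5, 280.6] 0.87
tall_sample scene box [378.8, 261.6, 400.9, 295.9] 0.72
tall_sample scene box [352.4, 257.8, 366.3, 291.0] 0.69
tall_sample side mark [341.9 191.8] 0.58
tall_sample side mark [270.2 342.8] 0.56
tall_sample side mark [359.9 176.9] 0.55
tall_sample side box [357.7, 167.4, 377.1, 197.2] 0.82
tall_sample side box [344.2, 150.5, 352.7, 177.3] 0.79
tall_sample side box [353.8, 155.6, 364.8, 183.8] 0.69
tall_sample_ring scen
[... 963 characters left out ...]
sample_1 side box [324.8, 171.4, 330.2, 192.6] 0.47
short_sample_1 side box [315.6, 172.8, 318.7, 190.5] 0.47
short_sample_1 side box [305.0, 182.2, 349.7, 205.7] 0.37
rack scene mark [367.3 254.3] 0.77
rack scene box [338.9, 237.9, 394.7, 268.4] 0.93
rack side mark [326.4 196.9] 0.79
rack side box [306.3, 181.0, 350.0, 205.8] 0.9
gauge scene mark [302.3 197.2] 0.73
gauge scene box [293.2, 145.3, 321.1, 217.5] 0.7
gauge side box [270.0, 211.9, 352.8, 301.8] 0.65
beam_mid scene mark [306.9 168.6] 0.84
beam_mid scene box [293.3, 148.5, 321.5, 220.2] 0.87
beam_mid side mark [311.4 243.1] 0.62
beam_mid side box [272.4, 213.1, 349.2, 299.4] 0.88
beam_mid side box [363.0, 153.1, 382.6, 171.4] 0.62
```

```bash
python3 - <<'E'
import cv2
s=cv2.imread("pics/s0.png");d=cv2.imread("pics/d0.png")
cv2.imwrite("pics/c1.png",cv2.resize(s[130:330,240:500],(780,600),interpolation=cv2.INTER_CUBIC))
cv2.imwrite("pics/c2.png",cv2.resize(d[130:330,220:480],(780,600),interpolation=cv2.INTER_CUBIC))
E
```

```text
(no output)
```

View pics/c1.png

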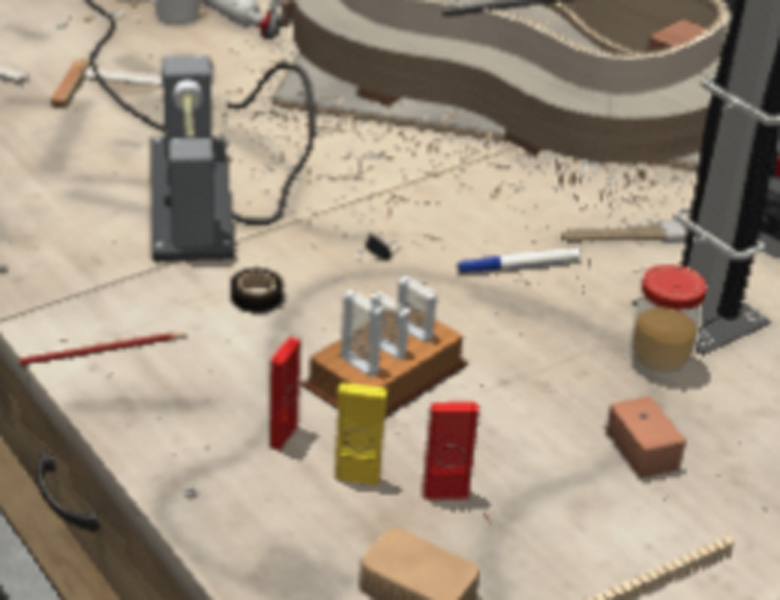

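View pics/c2.png

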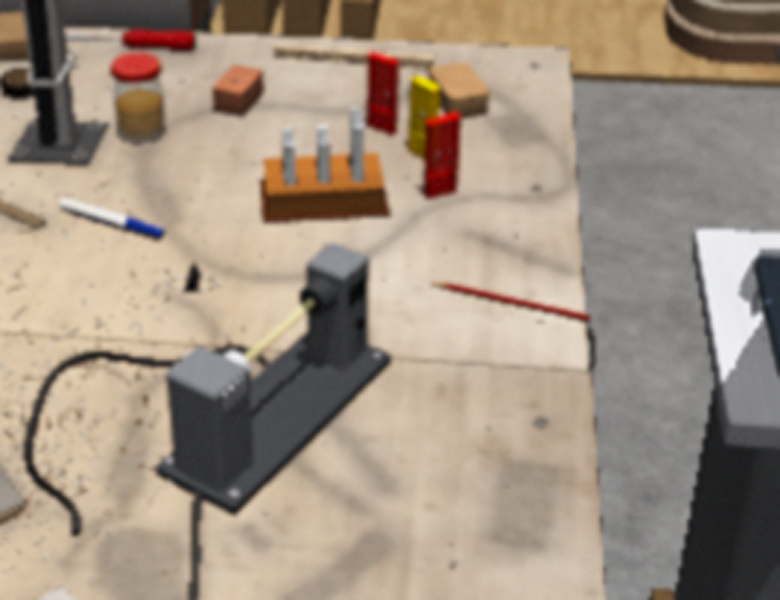

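View pics/w0.png

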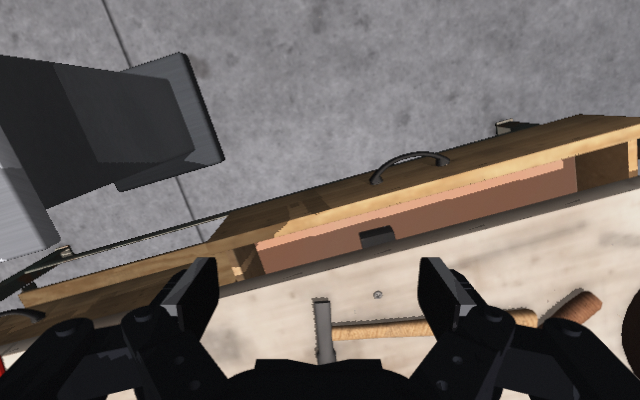

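The rack stands mid-bench. In the scene crop its slabs are at about (360,330), (388,325) and (417,310). In the side crop the tall slab is the rightmost, with its top at (357,112). The red and yellow look-alikes stand in front of the rack. The gauge is at (190,160) in the scene crop and (280,380) in the side crop. The wrist view shows only the bench edge.

```bash
cat > b.py <<'E'
from h import *
np.set_printoptions(precision=4,suppress=True)
S=viewer.capture("scene");D=viewer.capture("side");W=viewer.capture("wrist")
print("rack",onz(S,(367.3,254.3),0),onz(D,(326.4,196.9),0))
print("beam",tri([ray(S,(306.9,168.6)),ray(D,(311.4,243.1))]),onz(S,(306.9,168.6),.1),onz(D,(311.4,243.1),.1))
c=lambda u,v:(220+u/3,130+v/3)
cs=lambda u,v:(240+u/3,130+v/3)
g=[onz(D,c(*q),.014)for q in((160,468),(238,508),(390,357))];print("gauge base",g,"long dir",np.degrees(np.arctan2(*(g[2]-g[1])[1::-1])))
g=[onz(S,cs(*q),.014)for q in((152,257),(233,257))];print("gauge front",g)
r=[onz(D,c(*q),.041)for q in((262,180),(265,158),(378,154),(387,190))];print("rack top",r)
r=[onz(S,cs(*q),.041)for q in((310,360),(375,393),(463,345))];print("rack top S",r)
print("tall top",onz(D,c(357,112),.106), onz(S,cs(362,298),.106))
V=np.array(W["view"]);T=sensors.observe();print("cam pos",-V[:3,:3].T@V[:3,3],"axes",V[:3,:3],T["ee_pos"])
E
python3 b.py
```

```text
rack [ 0.5589 -0.1736 -0.    ] [ 0.5638 -0.1681  0.    ]
beam [0.5686 0.1993 0.0976] [0.578  0.1999 0.1   ] [0.5593 0.2093 0.1   ]
gauge base [array([0.6513, 0.2918, 0.014 ]), array([0.5754, 0.3323, 0.014 ]), array([0.4622, 0.1186, 0.014 ])] long dir -117.90964564356744
gauge front [array([0.457 , 0.0968, 0.014 ]), array([0.5296, 0.0523, 0.014 ])]
rack top [array([ 0.6242, -0.1414,  0.041 ]), array([ 0.6277, -0.188 ,  0.041 ]), array([ 0.5007, -0.2089,  0.041 ]), array([ 0.4847, -0.1345,  0.041 ])]
rack top S [array([ 0.4813, -0.1637,  0.041 ]), array([ 0.5043, -0.2342,  0.041 ]), array([ 0.6163, -0.2204,  0.041 ])]
tall top [ 0.5231 -0.189   0.106 ] [ 0.5243 -0.181   0.106 ]
cam pos [0.0785 0.523  0.3734] axes [[ 0.2793  0.9602  0.0007]
 [ 0.921  -0.2682  0.2825]
 [ 0.2715 -0.0783 -0.9593]] [0.1465 0.5041 0.2313]
```

Call:
{"op": "arm_command", "data": {
  "deltas": [
    {"dx": -15,"dy": -15},
    {"dx": -30,"dy": -30},
    {"dx": -32,"dy": -32},
    {"dx": -32,"dy": -32},
    {"dx": -32,"dy": -32},
    {"dx": -32,"dy": -32},
    {"dx": -32,"dy": -32},
    {"dx": -32,"dy": -32},
    {"dx": -32,"dy": -32},
    {"dx": -32,"dy": -32}
  ]
}}

```text
invalid input at $.deltas[0]: expected keys dx, dy, dz, turn
```

Call:
{"op": "arm_command", "data": {
  "deltas": [
    {"dx": -32,"dy": -32},
    {"dx": -32,"dy": -32},
    {"dx": -32,"dy": -32},
    {"dx": -32,"dy": -32},
    {"dx": -32,"dy": -32},
    {"dx": -32,"dy": -32},
    {"dx": -32,"dy": -32},
    {"dx": -25,"dy": -25,"turn": -7.7},
    {"turn": -7.7},
    {"turn": -7.7}
  ]
}}

```text
invalid input at $.deltas[0]: expected keys dx, dy, dz, turn
```

Call:
{"op": "arm_command", "data": {
  "deltas": [
    {"dx": -15,"dy": -15,"dz": 0,"turn": 0},
    {"dx": -30,"dy": -30,"dz": 0,"turn": 0},
    {"dx": -32,"dy": -32,"dz": 0,"turn": 0},
    {"dx": -32,"dy": -32,"dz": 0,"turn": 0},
    {"dx": -32,"dy": -32,"dz": 0,"turn": 0},
    {"dx": -32,"dy": -32,"dz": 0,"turn": 0},
    {"dx": -32,"dy": -32,"dz": 0,"turn": 0},
    {"dx": -32,"dy": -32,"dz": 0,"turn": 0},
    {"dx": -32,"dy": -32,"dz": 0,"turn": 0},
    {"dx": -32,"dy": -32,"dz": 0,"turn": 0}
  ]
}}

```text
clock: 3.1
ee_pos: [0.3522, 0.1294, 0.2316]
tool_rot: [3.141, 0.001, 2.859]
ft_force: [0.9, -0.2, -0.7]
grip_width: 0.0857
grip_force: 0.0
```

Call:
{"op": "arm_command", "data": {
  "deltas": [
    {"dx": -32,"dy": -32,"dz": 0,"turn": 0},
    {"dx": -32,"dy": -32,"dz": 0,"turn": 0},
    {"dx": -32,"dy": -32,"dz": 0,"turn": 0},
    {"dx": -32,"dy": -32,"dz": 0,"turn": 0},
    {"dx": -32,"dy": -32,"dz": 0,"turn": 0},
    {"dx": -32,"dy": -32,"dz": 0,"turn": 0},
    {"dx": -32,"dy": -32,"dz": 0,"turn": 0},
    {"dx": -25,"dy": -25,"dz": 0,"turn": -7.7},
    {"dx": 0,"dy": 0,"dz": 0,"turn": -7.7},
    {"dx": 0,"dy": 0,"dz": 0,"turn": -7.7}
  ]
}}

```text
clock: 4.1
ee_pos: [0.5214, -0.1789, 0.2304]
tool_rot: [3.141, -0.001, -3.018]
ft_force: [-0.5, 0.4, -0.5]
grip_width: 0.0855
grip_force: 0.0
```

```bash
python3 - <<'E'
from h import *
np.set_printoptions(precision=4,suppress=True)
W=viewer.capture("wrist");cv2.imwrite("pics/w1.png",W["frame"]);np.savez("w1.npz",**{k:np.array(W[k]) for k in("frame","camera_matrix","dist_coeffs","view")})
for q in("tall_sample","tall_sample_ring","rack"):
    for m in viewer.mark_of(W,q)[:3]: print(q,np.round(m["uv"],1),round(m["confidence"],2))
    for m in viewer.silhouettes(W,q)[:3]: print(q,m["bbox"],round(m["confidence"],2))
print(sensors.observe()["ee_pos"])
E
```

```text
tall_sample [229.3  97. ] 0.79
tall_sample [312.6 174.8] 0.69
tall_sample [175.8 137.2] 0.67
tall_sample [110.7, 119.5, 189.8, 172.2] 0.96
tall_sample [287.8, 168.0, 339.1, 200.6] 0.87
tall_sample [289.0, 45.5, 322.3, 99.3] 0.68
tall_sample_ring [153.  143.1] 0.97
tall_sample_ring [215.2  92.3] 0.7
tall_sample_ring [290.9, 165.9, 339.2, 201.1] 0.81
tall_sample_ring [178.2, 70.2, 244.8, 113.9] 0.78
tall_sample_ring [108.3, 121.2, 188.1, 174.4] 0.74
rack [318.3 200.8] 0.89
rack [274.3, 135.7, 356.6, 273.4] 0.58
[ 0.5212 -0.1772  0.2315]
```

View pics/w1.png

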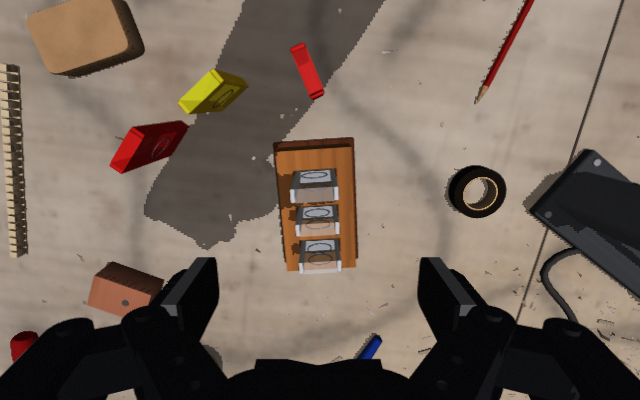

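The wrist view shows the rack at (275–357, 137–272). The tall slab is the topmost, at (290–338, 168–201), with the shorter ones below it and the look-alikes well clear. I'll crop in for corners.

```bash
python3 - <<'E'
import cv2
s=cv2.imread("pics/w1.png")
cv2.imwrite("pics/c3.png",cv2.resize(s[130:280,265:365],(400,600),interpolation=cv2.INTER_CUBIC))
E
```

```text
(no output)
```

View pics/c3.png

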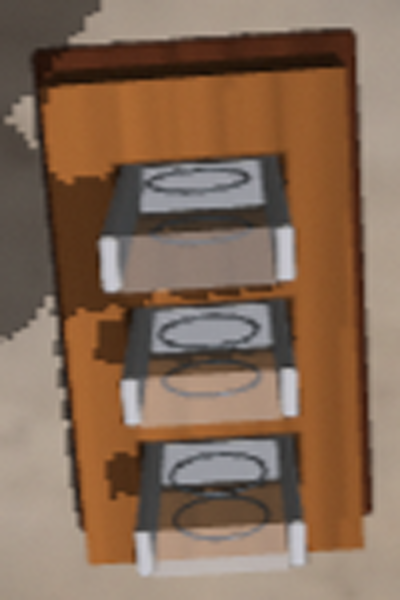

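The tall slab's top face has crop corners at (100,235), (293,225), (102,292) and (295,280). The rack's top edges are clear too.

```bash
python3 - <<'E'
from h import *
np.set_printoptions(precision=4,suppress=True)
W=dict(np.load("w1.npz"))
f=lambda u,v,z:onz(W,(265+u/4-.375,130+v/4-.375),z)
t=[f(*q,.106) for q in((100,235),(293,225),(102,292),(295,280))];print(np.array(t),"ctr",np.mean(t,0))
a=lambda d:np.degrees(np.arctan2(d[1],d[0]))
print("y dir",a(t[1]-t[0]),a(t[3]-t[2]))
s=[f(*q,.086) for q in((122,375),(297,368),(123,425),(298,415))];print("mid",np.mean(s,0),a(s[1]-s[0]))
s2=[f(*q,.086) for q in((136,530),(303,522),(139,575),(305,563))];print("far",np.mean(s2,0),a(s2[1]-s2[0]))
r=[f(*q,.036) for q in((47,88),(343,68),(88,562),(363,547))];print("rack",np.array(r),np.mean(r,0),a(r[1]-r[0]),a(r[3]-r[2]),a(r[2]-r[0]),a(r[3]-r[1]))
E
```

```text
[[ 0.5214 -0.203   0.106 ]
 [ 0.5145 -0.1644  0.106 ]
 [ 0.5333 -0.2013  0.106 ]
 [ 0.5259 -0.1624  0.106 ]] ctr [ 0.5238 -0.1828  0.106 ]
y dir 100.10945346490024 100.76031733660645
mid [ 0.5608 -0.1757  0.086 ] 99.48010118054793
far [ 0.5981 -0.1685  0.086 ] 100.05363705337491
rack [[ 0.504  -0.2234  0.036 ]
 [ 0.49   -0.1513  0.036 ]
 [ 0.6325 -0.2007  0.036 ]
 [ 0.6188 -0.1262  0.036 ]] [ 0.5613 -0.1754  0.036 ] 100.91882324354653 100.49133416436634 10.05039307034727 11.019117359727854
```

Call:
{"op": "arm_command", "data": {
  "deltas": [
    {"dx": 0,"dy": 0,"dz": 0,"turn": -3.4},
    {"dx": -1.3,"dy": -5.4,"dz": 10,"turn": 0},
    {"dx": 0,"dy": 0,"dz": 25,"turn": 0},
    {"dx": 0,"dy": 0,"dz": 30,"turn": 0},
    {"dx": 0,"dy": 0,"dz": 30,"turn": 0},
    {"dx": 0,"dy": 0,"dz": 30,"turn": 0},
    {"dx": 0,"dy": 0,"dz": 22,"turn": 0},
    {"dx": 0,"dy": 0,"dz": 15,"turn": 0},
    {"dx": 0,"dy": 0,"dz": 7,"turn": 0},
    {"dx": 0,"dy": 0,"dz": 0,"turn": 0}
  ]
}}

```text
clock: 5.45
ee_pos: [0.5228, -0.1823, 0.0613]
tool_rot: [3.141, -0.001, -2.962]
ft_force: [0.2, 0.4, 1.1]
grip_width: 0.0852
grip_force: 0.0
```

```bash
python3 - <<'E'
from h import *
W=viewer.capture("wrist");print(sensors.observe()["ee_pos"],sensors.observe()["tool_rot"])
cv2.imwrite("pics/w2.png",W["frame"])
E
```

```text
[ 0.52360402 -0.18271461  0.06258153] [-3.14133647e+00  2.48713956e-04 -2.96231789e+00]
```

View pics/w2.png

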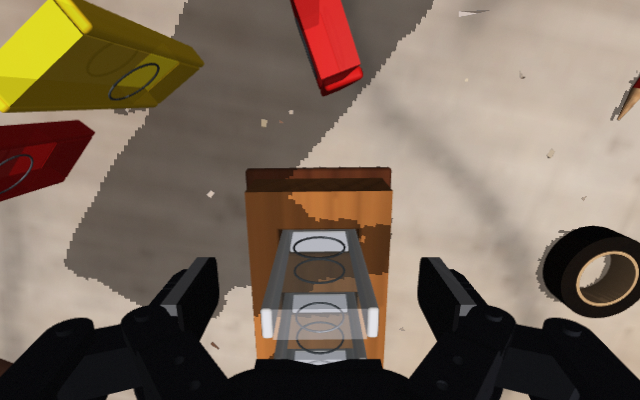

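The slab is square and centred between the fingers: its sides are at columns 262 and 378, and the midline is at 320. Closing now.

Call:
{"op": "arm_command", "data": {
  "deltas": [
    {"dx": 0,"dy": 0,"dz": 0,"turn": 0},
    {"dx": 0,"dy": 0,"dz": 0,"turn": 0},
    {"dx": 0,"dy": 0,"dz": 0,"turn": 0},
    {"dx": 0,"dy": 0,"dz": 0,"turn": 0},
    {"dx": 0,"dy": 0,"dz": 0,"turn": 0},
    {"dx": 0,"dy": 0,"dz": 0,"turn": 0},
    {"dx": 0,"dy": 0,"dz": 0,"turn": 0}
  ],
  "gripper": 0,
  "squeeze": 30
}}

```text
clock: 6.2
ee_pos: [0.5242, -0.1829, 0.0634]
tool_rot: [-3.14, 0.002, -2.962]
ft_force: [-1.1, 0.2, 5.3]
grip_width: 0.0396
grip_force: 35.3
```

Call:
{"op": "arm_command", "data": {
  "deltas": [
    {"dx": 0,"dy": 0,"dz": 0,"turn": 0},
    {"dx": 0,"dy": 0,"dz": -5,"turn": 0},
    {"dx": 0,"dy": 0,"dz": -8,"turn": 0},
    {"dx": 0,"dy": 0,"dz": -10,"turn": 0},
    {"dx": 0,"dy": 0,"dz": -12,"turn": 0},
    {"dx": 0,"dy": 0,"dz": -20,"turn": 0},
    {"dx": 0,"dy": 0,"dz": -30,"turn": 0},
    {"dx": 0,"dy": 0,"dz": -30,"turn": 0},
    {"dx": 0,"dy": 0,"dz": -25,"turn": 0},
    {"dx": 0,"dy": 0,"dz": -12,"turn": 0}
  ]
}}

```text
clock: 7.2
ee_pos: [0.5242, -0.1832, 0.2183]
tool_rot: [-3.138, 0.003, -2.962]
ft_force: [-0.2, -0.4, -0.4]
grip_width: 0.0393
grip_force: 34.8
```

```bash
python3 - <<'E'
from h import *
np.set_printoptions(precision=4,suppress=True)
o=sensors.observe();print(o["clock"],o["ee_pos"],o["tool_rot"],o["ft_force"],o["grip_force"],o["grip_width"])
# gauge estimates from first scene/side shots again, via silhouettes
S=viewer.capture("scene");D=viewer.capture("side")
cv2.imwrite("pics/s2.png",S["frame"]);cv2.imwrite("pics/d2.png",D["frame"])
for n,p in(("S",S),("D",D)):
    for m in viewer.mark_of(p,"beam_mid")[:1]:print(n,"beam",m["uv"],m["confidence"],onz(p,m["uv"],.1))
cv2.imwrite("pics/c4.png",np.hstack([cv2.resize(S["frame"][130:280,270:370],(400,600),interpolation=cv2.INTER_CUBIC),cv2.resize(D["frame"][195:315,265:345],(400,600),interpolation=cv2.INTER_CUBIC)]))
E
```

```text
7.2 [ 0.5242 -0.1832  0.2183] [-3.1382  0.0034 -2.962 ] [-0.202  -0.429  -0.3702] 34.773863554000854 0.03932767691709634
S beam [303.6, 169.1] 0.74 [0.567  0.2026 0.1   ]
D beam [313.4, 245.6] 0.9 [0.5526 0.2191 0.1   ]
```

View pics/c4.png

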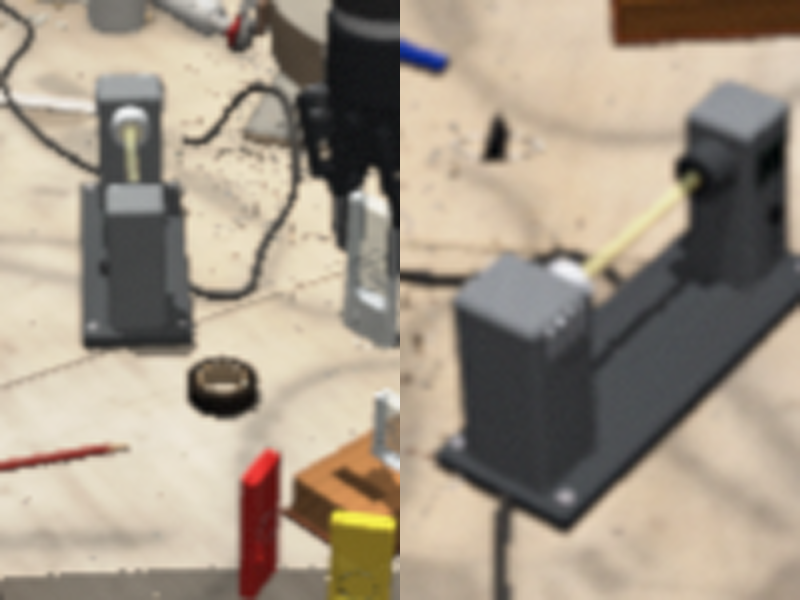

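The slab is out of its slot and upright in the fingers. The gauge is clear in both views. I'll move to where the wrist camera sees the whole gauge.

Call:
{"op": "arm_command", "data": {
  "deltas": [
    {"dx": -5,"dy": 8,"dz": 0,"turn": 0},
    {"dx": -14,"dy": 22,"dz": 0,"turn": 0},
    {"dx": -22,"dy": 34,"dz": 0,"turn": 0},
    {"dx": -25,"dy": 39,"dz": 0,"turn": 0},
    {"dx": -25,"dy": 39,"dz": 0,"turn": 0},
    {"dx": -25,"dy": 39,"dz": 0,"turn": 0},
    {"dx": -22,"dy": 34,"dz": 0,"turn": 0},
    {"dx": -16,"dy": 25,"dz": 0,"turn": 0},
    {"dx": -8,"dy": 12,"dz": 0,"turn": 0},
    {"dx": -3,"dy": 6,"dz": 0,"turn": 0}
  ]
}}

```text
clock: 8.4
ee_pos: [0.6391, 0.1023, 0.2124]
tool_rot: [3.141, -0.003, -2.96]
ft_force: [-0.0, 1.0, -1.5]
grip_width: 0.0397
grip_force: 34.8
```

Call:
{"op": "arm_command", "data": {
  "deltas": [
    {"dx": 0,"dy": 0,"dz": 0,"turn": 0},
    {"dx": 0,"dy": 0,"dz": 0,"turn": 0}
  ]
}}

```text
clock: 8.6
ee_pos: [0.6393, 0.0995, 0.2141]
tool_rot: [-3.141, -0.001, -2.963]
ft_force: [0.3, -0.0, -1.4]
grip_width: 0.0395
grip_force: 34.8
```

```bash
python3 - <<'E'
from h import *
np.set_printoptions(precision=4,suppress=True)
W=viewer.capture("wrist");cv2.imwrite("pics/w3.png",W["frame"]);np.savez("w3.npz",**{k:np.array(W[k]) for k in("frame","camera_matrix","dist_coeffs","view")})
for m in viewer.mark_of(W,"beam_mid")[:2]:print("beam",m["uv"],m["confidence"],onz(W,m["uv"],.1))
for m in viewer.mark_of(W,"gauge")[:2]:print("gauge",m["uv"],m["confidence"],onz(W,m["uv"],0))
cv2.imwrite("pics/w3b.png",cv2.resize(W["frame"],(800,500),interpolation=cv2.INTER_CUBIC))
E
```

```text
beam [471.4, 119.2] 0.89 [0.5621 0.1993 0.1   ]
gauge [426.1, 111.6] 0.66 [0.5602 0.1959 0.    ]
```

View pics/w3b.png

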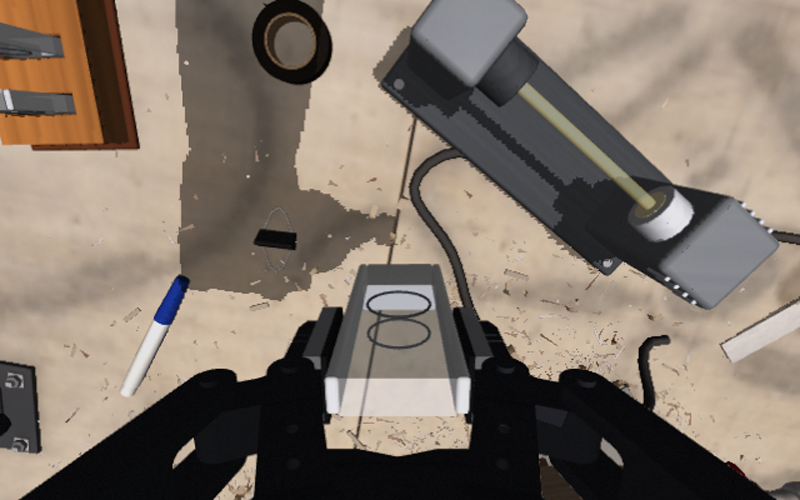

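The wrist picture shows the beam from the sensor barrel at (521,88) to the lamp face at (652,205), in 800-wide pixels. The near base-plate edge runs from (380,85) to (605,274), and the held slab is upright with its ring visible.

```bash
python3 - <<'E'
from h import *
np.set_printoptions(precision=4,suppress=True)
W=dict(np.load("w3.npz"))
f=lambda u,v,z:onz(W,((u+.5)*.8-.5,(v+.5)*.8-.5),z)
a=lambda d:np.degrees(np.arctan2(d[1],d[0]))
fr=W["frame"].astype(int);b,g,r=fr[...,0],fr[...,1],fr[...,2]
m=((r-b)>35)&(r>120);m[:, :410]=0;m[:,535:]=0;m[:66]=0;m[175:]=0
n,l,st,_=cv2.connectedComponentsWithStats(m.astype(np.uint8));i=1+np.argmax(st[1:,4]);print(st[i])
ys,xs=np.where(l==i);P=np.array([onz(W,(x,y),.1) for x,y in zip(xs,ys)])
vx,vy,x0,y0=cv2.fitLine(P[:,:2].astype(np.float32),cv2.DIST_L2,0,.01,.01).ravel();print("beam dir",np.degrees(np.arctan2(vy,vx)),"pt",x0,y0)
t=(P[:,:2]-[x0,y0])@[vx,vy];print("ends",t.min(),t.max(),np.array([x0,y0])+np.array([vx,vy])*t.min(),np.array([x0,y0])+np.array([vx,vy])*t.max(), "len",np.ptp(t),"mid",np.array([x0,y0])+np.array([vx,vy])*(t.min()+t.max())/2)
print("lamp face",f(652,205,.1),"sensor face",f(521,88,.1))
e=[f(380,85,.014),f(605,274,.014)];print("base edge",e,a(e[1]-e[0]),np.linalg.norm(e[1]-e[0]))
E
```

```text
[ 497   77   38   65 1203]
beam dir 35.248665 pt 0.5486547 0.23350604
ends -0.01798735791780958 0.026487979782293045 [0.534  0.2231] [0.5703 0.2488] len 0.044475337700102625 mid [0.5521 0.236 ]
lamp face [0.5873 0.2473 0.1   ] sensor face [0.5366 0.1509 0.1   ]
base edge [array([0.5424, 0.0674, 0.014 ]), array([0.6574, 0.2821, 0.014 ])] 61.827310148173346 0.24366535735534128
```

```bash
python3 - <<'E'
from h import *
np.set_printoptions(precision=4,suppress=True)
W=dict(np.load("w3.npz"))
f=lambda u,v,z:onz(W,((u+.5)*.8-.5,(v+.5)*.8-.5),z)
T=np.array([.6393,.0998,.2137]);y=np.radians(190.29);X=np.array([np.cos(y),np.sin(y),0]);Y=np.array([np.sin(y),-np.cos(y),0])
for s,pts,dz in(("top",((325,415),(470,415),(327,378),(469,378)),.0426),("ring",((399,303),(399,333)),-.0074)):
    for q in pts: p=f(*q,T[2]+dz)-T; print(s,q,"toolx,y mm",p@X*1e3,p@Y*1e3)
C=T-.0074*np.array([0,0,1])
for s in(6,-6):
    p=proj(W,C+X*s*.001)[0];print("expected ring",s,(p+.5)/.8-.5)
for s in(6,-6): print("expected top edge",s,(proj(W,np.array([T+X*s*.001+Y*k*.02+[0,0,.0426] for k in(-1,1)]))+.5)/.8-.5)
E
```

```text
top (325, 415) toolx,y mm -5.809496191931754 -21.64939269227904
top (470, 415) toolx,y mm -5.863500537746986 18.634990709958814
top (327, 378) toolx,y mm 5.961033795013283 -20.51297990232328
top (469, 378) toolx,y mm 5.908270481289833 17.804346107072675
ring (399, 303) toolx,y mm 6.217227450549697 -0.9231429325294044
ring (399, 333) toolx,y mm -6.47356094469431 -0.9295586069478085
expected ring 6 [401.4124 303.5216]
expected ring -6 [401.3782 331.9011]
expected top edge 6 [[328.893  377.8732]
 [477.1513 377.6856]]
expected top edge -6 [[330.9652 415.5811]
 [474.8862 415.405 ]]
```

The slab sits within 1 mm of the TCP axis and is upright. Next I'll go above the beam midpoint and turn it square.

Call:
{"op": "arm_command", "data": {
  "deltas": [
    {"dx": 4,"dy": 8,"dz": 0,"turn": -3.0},
    {"dx": 10.3,"dy": 18.4,"dz": 0,"turn": 0},
    {"dx": 15,"dy": 29,"dz": 0,"turn": 0},
    {"dx": 15,"dy": 29,"dz": 0,"turn": 0},
    {"dx": 10,"dy": 19,"dz": 0,"turn": 0},
    {"dx": 4,"dy": 8,"dz": 0,"turn": -5.5},
    {"dx": 0,"dy": 0,"dz": 0,"turn": -8},
    {"dx": 0,"dy": 0,"dz": 0,"turn": -8},
    {"dx": 0,"dy": 0,"dz": 0,"turn": -8},
    {"dx": 0,"dy": 0,"dz": 0,"turn": -8}
  ]
}}

```text
clock: 9.75
ee_pos: [0.5577, 0.1951, 0.2147]
tool_rot: [-3.141, 0.0, -2.251]
ft_force: [0.5, 0.5, -1.1]
grip_width: 0.0397
grip_force: 34.8
```

Call:
{"op": "arm_command", "data": {
  "deltas": [
    {"dx": 0,"dy": 0,"dz": 0,"turn": -7.2},
    {"dx": 0,"dy": 0,"dz": 0,"turn": -4},
    {"dx": 0,"dy": 0,"dz": 0,"turn": 0},
    {"dx": 0,"dy": 0,"dz": 0,"turn": 0}
  ]
}}

```text
clock: 10.15
ee_pos: [0.5577, 0.1954, 0.2146]
tool_rot: [-3.141, 0.0, -2.062]
ft_force: [0.1, 0.2, -0.2]
grip_width: 0.0394
grip_force: 34.8
```

```bash
python3 - <<'E'
from h import *
np.set_printoptions(precision=4,suppress=True)
E=[];R=[]
for i in range(4):
    W=viewer.capture("wrist");o=sensors.observe();E.append(o["ee_pos"]);R.append(o["tool_rot"]%(2*np.pi))
p=np.mean(E,0);yaw=np.mean(R,0)[2];print(o["clock"],p,np.degrees(yaw))
X=np.array([np.cos(yaw),np.sin(yaw)]);Y=np.array([np.sin(yaw),-np.cos(yaw)]);d=(np.array([.562,.199])-p[:2])*1e3
print("dx,dy",d@X,d@Y,"dz",(p[2]-.1074)*1e3,"turn",-(242-np.degrees(yaw)))
E
```

```text
10.35 [0.5577 0.1957 0.2145] 241.91341794811763
dx,dy -4.919696240692085 -2.261360851160311 dz 107.05822735847603 turn -0.08658205188237389
```

Call:
{"op": "arm_command", "data": {
  "deltas": [
    {"dx": -4.9,"dy": -1.5,"dz": 0,"turn": 0},
    {"dx": 0,"dy": 0,"dz": 8,"turn": 0},
    {"dx": 0,"dy": 0,"dz": 15,"turn": 0},
    {"dx": 0,"dy": 0,"dz": 18,"turn": 0},
    {"dx": 0,"dy": 0,"dz": 18,"turn": 0},
    {"dx": 0,"dy": 0,"dz": 18,"turn": 0},
    {"dx": 0,"dy": 0,"dz": 15,"turn": 0},
    {"dx": 0,"dy": 0,"dz": 10,"turn": 0},
    {"dx": 0,"dy": 0,"dz": 5,"turn": 0},
    {"dx": 0,"dy": 0,"dz": 0,"turn": 0}
  ]
}}

```text
clock: 11.35
ee_pos: [0.5609, 0.1996, 0.1065]
tool_rot: [3.141, -0.001, -2.06]
ft_force: [0.5, -0.2, -0.9]
grip_width: 0.0396
grip_force: 34.8
```

Call:
{"op": "arm_command", "data": {
  "deltas": [
    {"dx": 0,"dy": 0,"dz": 0,"turn": 0},
    {"dx": 0,"dy": 0,"dz": 0,"turn": 0},
    {"dx": 0,"dy": 0,"dz": 0,"turn": 0}
  ]
}}

```text
clock: 11.65
ee_pos: [0.562, 0.1998, 0.1084]
tool_rot: [-3.14, 0.001, -2.06]
ft_force: [0.2, 0.2, -1.7]
grip_width: 0.0397
grip_force: 34.8
```

```bash
python3 - <<'E'
from h import *
np.set_printoptions(precision=4,suppress=True)
W=viewer.capture("wrist");S=viewer.capture("scene");D=viewer.capture("side")
o=sensors.observe();print(o["clock"],o["ee_pos"],o["tool_rot"],o["ft_force"],o["grip_force"])
c=lambda im,s:cv2.resize(im,s,interpolation=cv2.INTER_CUBIC)
cv2.imwrite("pics/f1.png",np.vstack([c(W["frame"],(480,300)),np.hstack([c(S["frame"][140:220,280:344],(240,300)),c(D["frame"][200:300,265:345],(240,300))])]))
for q in("tall_sample_ring","beam_mid"):
    for n,p in(("S",S),("D",D)):
        for m in viewer.mark_of(p,q)[:2]:print(q,n,m["uv"],round(m["confidence"],2))
for n,p in(("S",S),("D",D)):print(n,"exp",proj(p,[.562,.199,.1]))
E
```

```text
11.8 [0.5616 0.1997 0.1078] [-3.1409  0.0005 -2.0596] [-0.7259 -0.3105 -0.6313] 34.75966036319733
tall_sample_ring S [356.9, 275.7] 0.95
tall_sample_ring S [332.5, 262.1] 0.85
tall_sample_ring D [311.0, 239.7] 0.89
tall_sample_ring D [361.5, 169.3] 0.67
beam_mid S [305.1, 172.2] 0.77
beam_mid D [315.1, 243.2] 0.68
S exp [[302.849  169.9306]]
D exp [[310.9472 240.6305]]
```

View pics/f1.png

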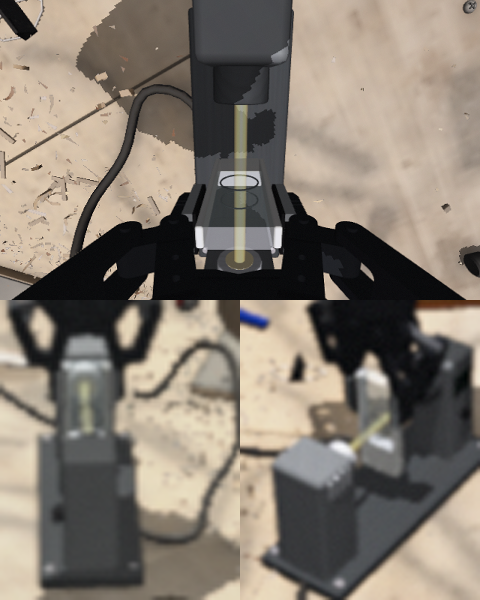

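The wrist view shows the beam (u≈240) running straight through the ring centre (239,183). The slab is square across it and midway in the gap, and the side view's ring mark matches the expected point within 1 px. Handing in.

```bash
python3 -c "
from bench import workorder
print(workorder.job_done())"
```

```text
the job is handed in; nothing more can be done
None
```

The tall slab is held upright and still at the gauge, square across the beam and about midway between lamp and sensor, with the beam passing through the ring. I handed the job in at about 12 s on the clock; the hand-in returned no verdict.

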